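Show the pipe tee to the inspection camera

TASK

Swing the yellow keeper bar of the blue kit carrier fully shut over the two couplings so that it snaps into its detent, then lift the steel pipe tee off its spigot and hold it in the air in front of the inspection camera: centred over the yellow disc, run upright, with the side branch level with the lens and its open mouth facing straight into it. Finish while still holding it there, still and in the gripper alone; leave the camera, the couplings and everything else on the bench where they are.

Things in the scene. Friction and masses are not known exactly. Their poses are not given: they have to be found in the camera images.
- kit: Fixed blue plate 190 (x) x 320 (y) x 12 mm; origin: centre of its underside, on the bench. In its frame: tee over a brass spigot (20 mm across, top 26 mm above the bench) at (-50, 0) mm; grey step (top at 32 mm) with couplings at (50, 42) and (50, -42) mm; hinge post at (50, 110); latch post with the detent at about (50, -115) mm, 83 mm high.
- keeper (a joint): Angle of the yellow keeper bar about its upright hinge, rad. 0 = shut at its stop, over the couplings, along the plate's -y; positive = open, towards the plate's -x side (clockwise from above), over the tee; at most 1.25. Swings freely (under 1 N) and stays where left; over the last 0.08 rad it must be pushed (2 to 4 N at the knob) past a sprung ball that snaps up behind it and holds it shut.
- keeper_hinge (a point): Point on the upright hinge axis of the keeper bar, at the bar's mid-height (96 mm above the bench).
- keeper_knob (a point): Middle of the red knob near the bar's free end, 200 mm from the hinge axis: upright cylinder 20 mm across, 34 mm high, standing on the bar, its middle 121 mm above the bench. The bar is 16 mm wide and 16 mm high (from 88 to 104 mm above the bench) and ends 35 mm past the knob.
- tee: Loose forged steel pipe tee, about 0.5 kg. Its run is an upright tube 38 mm outside, 66 mm tall, bore 27 mm; a level side branch, also 38 mm outside, leaves it at mid-height along the tee's own +x and ends 34 mm from the run's axis. Origin: centre of the run's underside, z along the run. It starts standing on the plate, 12 mm above the bench, loosely over the spigot; branch heading varies.
- tee_center (a point): Centre of the tee, where the axes of run and branch cross, 33 mm above its underside.
- tee_mouth (a point): Centre of the open mouth of the tee's side branch, 34 mm from tee_center along the tee's +x.
- coupling_a: Bystander: plain steel sleeve standing on the carrier's step, 38 mm outside, 50 mm tall (top 82 mm above the bench); origin at the centre of its underside. Stays there, under the shut bar.
- coupling_b: Bystander: second sleeve like coupling_a, nearer the latch post.
- station: Fixed inspection station. Origin on the bench under the centre of a yellow disc 60 mm across (black dot in its middle) on a dark foot plate (8 mm thick, 110 mm wide, from 60 mm before to 240 mm behind the disc). Its +x runs level from the disc towards the camera; an upright post 20 mm square, 308 mm high, stands 205 mm along +x.
- lens (a point): Centre of the camera's front glass, 130 mm along the station's +x from above the disc, looking level along the station's -x. The camera (50 mm wide and high) sits on a red carriage clamped on the post, at a lens height of 170 to 250 mm above the bench, different every time.
- view_point (a point): The point in the air where the tee's centre belongs: straight over the centre of the yellow disc, at the height of the lens centre. Its axes are the station's.
- flange: Bystander: steel pipe flange, 90 mm across, 32 mm high; origin at its underside. Leave it alone.
- brush: Bystander: hand brush lying on the bench; origin at its underside. Leave it alone.
- wrench: Bystander: wrench lying on the bench; origin at its underside. Leave it alone.
- cap: Bystander: round steel pipe cap, 48 mm across, 35 mm high; origin at its underside. Leave it alone.
- magnet_square: Bystander: red welding magnet block with a steel band, 90 x 100 x 16 mm; origin at its underside. Leave it alone.
- paste_jar: Bystander: white jar with a yellow lid, 64 mm across, 75 mm high; origin at its underside. Leave it alone.

How it is judged:
By the outcome, as a careful person would: the job done as asked, in the order asked, and still so for the second after the job is handed in, while the arm keeps its last pose, push and grip.
It also fails if it takes over 53 s, if anything falls off the work surface, if the arm or the gripper's body presses on something with over 40 N, if the wrist force passes 120 N, or if a joint passes its speed limit or range.

ROBOT

A 7-joint arm with a two-finger parallel gripper is mounted at the origin on the work surface. World frame = base frame: x ahead of the robot, y to its left, z up, the work surface at z = 0. Lengths are in m, angles in rad, forces in N, time in s.
With the tool pointing down it reaches from about 0.4 to 0.85 m from the base axis. Payload 10.4 kg.
Tool frame: the origin (TCP) lies at the very end of the fingers, on their centre line; the grasp point (between the pads) lies 19 mm behind it (manip.tcp_to_grasp is the distance from the TCP to the grasp point, in m); x points along the fingers, y is the direction in which the jaws open and shut, and the axes are right-handed (so a half turn about x gives the same grasp; the last joint's range is limited). The gripper opens to 85 mm and grips with 20 to 120 N. Pads are 22 mm wide; open, the fingers measure 114 mm over their backs; the gripper's body (76 mm by 85 mm) begins 54 mm behind the grasp point. The pads swing forward as they close: fully open they stand 13 mm farther back than shut.
Start: joints at [-1.365, 0.332, -0.065, 1.46, 0.022, 1.35, -0.088], TCP at [0.142, 0.609, 0.231] pointing down, gripper open.
Joint ranges: [-2.6, 2.6], [-0.5, 2.12], [-1.47, 1.34], [0.16, 2.42], [-1.27, 4.41], [0.06, 2.06], [-2.6, 2.6]. Speed limits (rad/s): [2.22, 2.22, 2.79, 2.79, 3.14, 3.14, 3.14].

INTERFACE

Orientations are given as a unit quaternion [x, y, z, w].
In Python, from workcell import manip, cams, hand_in gives the robot as it stands.
- The arm moves only by the shell command python3 -m handwheel 'ROWS' [FORCE]. ROWS is text: rows parted by semicolons, each of 7 numbers parted by spaces: the shift along the tool's x, y, z in mm, then the turn, a rotation vector about the tool's x, y, z in rad, then the finger opening in mm, from 0 to 85.4. A call has 1 to 8 rows; each row shifts and turns the commanded pose from where the row before left it, along the tool's axes as they then stand; what a row does not reach is not made up. A row lasts 1/10 s, in which the tool goes at most 50 mm and 8.59 degrees, less where a joint would pass 70% of its speed; a pose out of reach is approached as far as the arm can. A call with a gripper value outside its range is refused whole. The fingers move at their own pace and stop on an object; FORCE is the grip in N (left out, the last holds). Time passes only in rows, so rows that do not move let the fingers close. It gives the time, the measured TCP pose, the force and the opening at its end, in the units of the state.
- manip.get_obs(): the state, without advancing time (a new reading comes with each control period).
- cams.camera(name): name is "scene" or "top" or "wrist"; returns a dict with "color" (400x640x3 uint8, blue, green, red), "depth" (400x640 float32, m along the optical axis (not along the pixel's ray), 0 where there is no reading), "camera_matrix" (3x3 intrinsics, pixels), "origin" and "attitude" of the camera in the world; the wrist camera has in their place "T_tool_cam" (4x4, takes a point from camera to tool coordinates, whose origin is the TCP and whose axes are the tool frame's). Camera axes: x right, y down, z forward; pixel columns grow to the right and rows downward; lengths in m; the calibration is good to about 2 mm. The wrist camera is an equidistant fisheye: a pixel r from the principal point sees the ray r / f radians off the axis. A picture is of the moment at which its call begins: read the wrist's pose just before it.
- hand_in(): hands the job in, once; it reports no verdict.
Trained networks look in the newest picture that a camera, given by its name, has taken for a name from the list of things; names that differ only in an ending like _2 or _b are one class to them, and where a whole thing is asked for, a point or a joint stands for the part that bears it (a point fixed in the world has none). Each returns a list of dicts, best first, with "conf" (0 to 1); they miss things now and then, are a little off and sometimes report something else, mostly with a low value. They report only what shows in the picture. A call takes as long as a camera call.
- cams.recognise(camera, thing): "box" ([left, top, width, height] in pixels, round what is visible of it).
- cams.outline_of(camera, thing): "region" (400x640 bool, what is visible of it) and "box" ([left, top, width, height] in pixels, round what is visible of it).
The state is a dict: "clock": time; "joint_pos": joint angles; "joint_velocities": joint speeds; "tau": joint torques, N m; "position": TCP position; "ee_rot": TCP orientation; "ft_force": force on the tool from outside, world axes, zero at the start; "torque": the same for the moment, N m; "grip_width": opening from 0.0 (shut) to 1.0 (fully open).
Only numpy, scipy, OpenCV 4.12 (cv2) and the standard library are available. Lean on these libraries where they do the work, as an engineer would, in place of code of your own. Each camera call takes 0.05 s, during which the arm holds its last target.

## Working session

There is one attempt and no reset: what is moved stays moved. The work goes in short steps, Python scripts to look and compute and a shell command to move; the robot and the scene stay as the last step left them, time stands still between calls to the robot, and variables do not carry over. Pictures are saved under pics/ and viewed, and the job is handed in when it is done.

```bash
ls; mkdir -p pics; cat > h.py <<'E'
import numpy as np, cv2
from workcell import manip, cams
from scipy.spatial.transform import Rotation as R
E
python3 - <<'E'
from h import *
print(manip.get_obs())
for n in ("scene","top"):
    c=cams.camera(n); cv2.imwrite(f"pics/{n}0.png",c["color"]); print(n,c["camera_matrix"],c["origin"],c["attitude"])
    np.savez(f"{n}0.npz",**{k:np.array(v) for k,v in c.items()})
    for t in ["kit","keeper_knob","keeper","tee","tee_mouth","station","lens","coupling_a","coupling_b","keeper_hinge"]:
        r=cams.recognise(n,t); print(t,[(x["box"],round(x["conf"],2)) for x in r[:3]])
E
```

```text
pics
{'clock': 0.0, 'joint_pos': array([-1.36460486,  0.33289979, -0.06469924,  1.46094665,  0.02161034,
        1.34989399, -0.08852399]), 'joint_velocities': array([-0.00237334, -0.00077791, -0.00046228, -0.00044773, -0.00336083,
       -0.00172883,  0.00238644]), 'tau': array([-5.21332549e-05, -6.25462818e+01,  4.91323275e-02, -3.91612852e+01,
        1.61590381e-02,  1.02087285e-02,  1.55499379e-05]), 'position': array([0.14167409, 0.60834416, 0.23049595]), 'ee_rot': array([ 0.08020178,  0.70251626, -0.08122649,  0.70245344]), 'ft_force': array([ 0.45995344, -1.25381295,  0.25020558]), 'torque': array([-0.02548501, -0.020402  ,  0.03773879]), 'grip_width': 0.9981602478424128}
scene [[413.12804572   0.         321.46763508]
 [  0.         413.12804572 199.60019751]
 [  0.           0.           1.        ]] [ 1.24585014 -0.45916986  0.67319098] [ 0.78117721  0.40470398 -0.22745892 -0.41741981]
kit [([290.3, 181.1, 138.6, 102.3], 0.66), ([175.3, 227.0, 101.1, 158.7], 0.5)]
keeper_knob [([316.4, 180.2, 95.2, 24.8], 0.78), ([399.4, 158.7, 20.8, 35.0], 0.29)]
keeper [([314.5, 182.9, 1
[... 537 characters left out ...]
, 144.1, 104.7], 0.74)]
top [[419.87662822   0.         319.35217556]
 [  0.         419.87662822 199.2483124 ]
 [  0.           0.           1.        ]] [0.4627361  0.05216435 1.22175374] [ 0.71433238 -0.69892293  0.02868234 -0.02033004]
kit [([245.2, 149.4, 114.1, 75.6], 0.65), ([296.8, 185.8, 21.8, 15.8], 0.3)]
keeper_knob [([255.9, 155.3, 65.5, 65.9], 0.85)]
keeper [([257.9, 152.6, 64.3, 65.1], 0.63), ([298.4, 185.7, 16.0, 13.5], 0.52)]
tee [([299.4, 186.9, 12.6, 12.2], 0.57), ([163.9, 197.9, 44.0, 62.5], 0.42)]
tee_mouth []
station [([421.6, 99.9, 65.2, 124.2], 0.9)]
lens [([452.7, 102.6, 33.5, 42.6], 0.66)]
coupling_a []
coupling_b []
keeper_hinge [([245.9, 145.4, 109.7, 77.5], 0.75)]
```

```bash
python3 - <<'E'
from h import *
a=cv2.imread("pics/scene0.png");b=cv2.imread("pics/top0.png")
cv2.imwrite("pics/s0z.png",cv2.resize(a[150:390,160:480],None,fx=2.5,fy=2.5,interpolation=cv2.INTER_CUBIC))
cv2.imwrite("pics/t0z.png",cv2.resize(b[80:280,220:500],None,fx=2.8,fy=2.8,interpolation=cv2.INTER_CUBIC))
E
```

```text
(no output)
```

View pics/s0z.png

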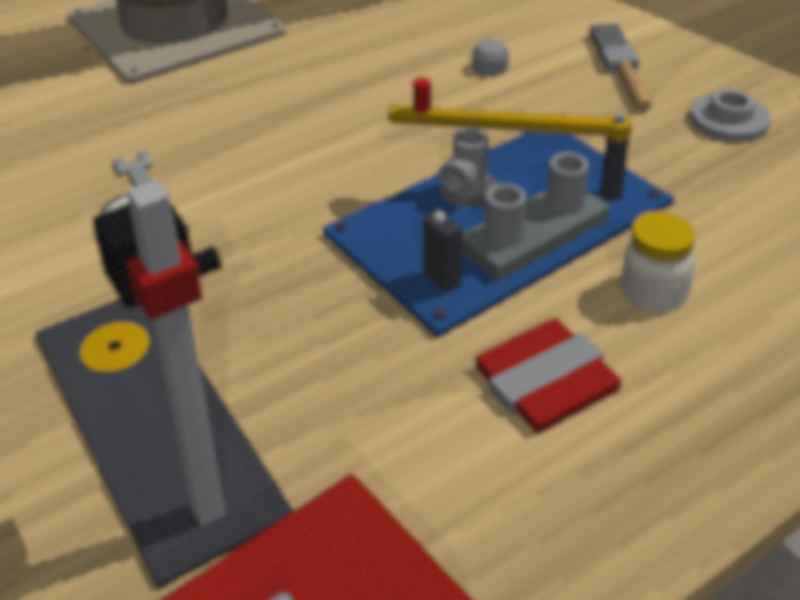

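View pics/t0z.png

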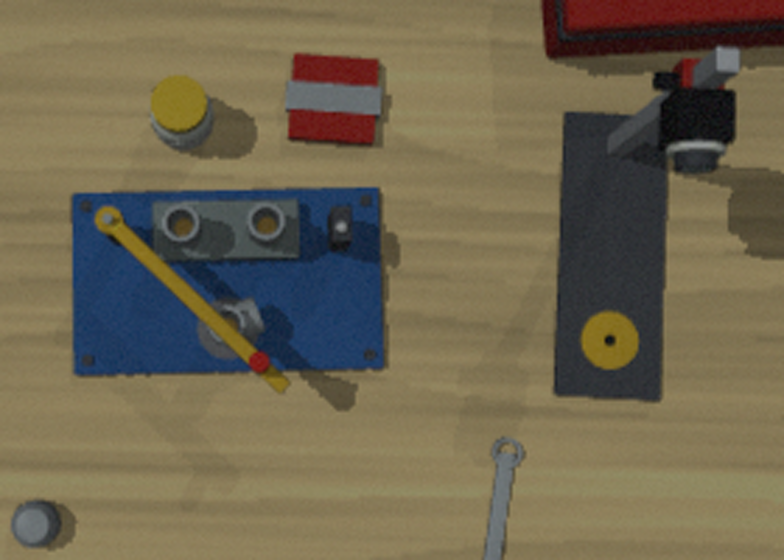

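View pics/scene0.png

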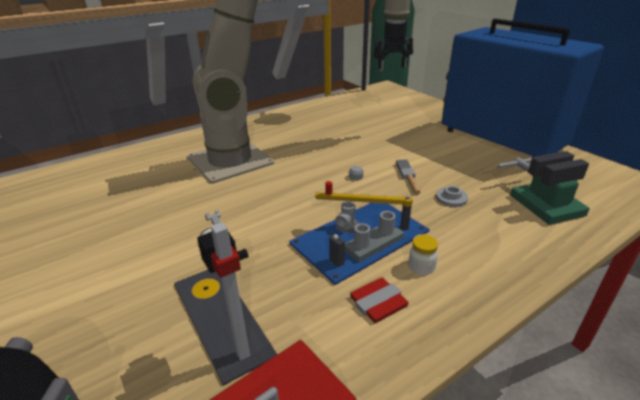

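View pics/top0.png

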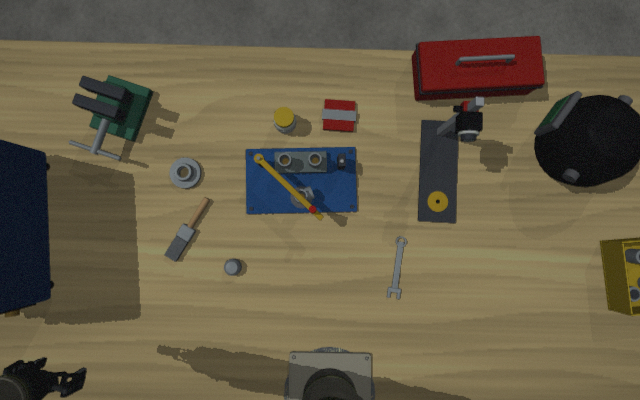

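```bash
cat >> h.py <<'E'
def load(n): return dict(np.load(n,allow_pickle=True))
def ray(c,uv):
    uv=np.atleast_2d(uv).astype(float);K=c["camera_matrix"]
    d=np.c_[(uv[:,0]-K[0,2])/K[0,0],(uv[:,1]-K[1,2])/K[1,1],np.ones(len(uv))]
    return d@R.from_quat(c["attitude"]).as_matrix().T
def onz(c,uv,z):
    d=ray(c,uv); o=c["origin"]; return o+d*((z-o[2])/d[:,2])[:,None]
def proj(c,P):
    p=(np.atleast_2d(P)-c["origin"])@R.from_quat(c["attitude"]).as_matrix(); K=c["camera_matrix"]
    return np.c_[p[:,0]/p[:,2]*K[0,0]+K[0,2],p[:,1]/p[:,2]*K[1,1]+K[1,2]]
def cloud(c):
    v,u=np.mgrid[:400,:640]; d=ray(c,np.c_[u.ravel(),v.ravel()]); return (c["origin"]+d*c["depth"].ravel()[:,None]).reshape(400,640,3)
E
python3 - <<'E'
from h import *
for n in ("top","scene"):
    c=load(n+"0.npz"); hsv=cv2.cvtColor(c["color"],cv2.COLOR_BGR2HSV); P=cloud(c)
    H,S,V=[hsv[...,i].astype(int) for i in range(3)]
    win=np.zeros((400,640),bool)
    if n=="top": win[130:240,235:480]=1
    else: win[150:380,170:440]=1
    blue=(H>100)&(H<125)&(S>120)&win
    # plate
    m=cv2.morphologyEx(blue.astype(np.uint8),cv2.MORPH_CLOSE,np.ones((3,3)))
    cs=max(cv2.findContours(m,0,2)[0],key=cv2.contourArea); hull=cv2.convexHull(cs)
    rng=cv2.minAreaRect(onz(c,hull[:,0],0.012)[:,:2].astype(np.float32)*1000)
    print(n,"kit rect",rng)
    yel=(H>18)&(H<32)&(S>190)&win
    k,l,st,ce=cv2.connectedComponentsWithStats(yel.astype(np.uint8))
    for i in range(1,k):
        if st[i,4]>25: print(" yel",st[i],ce[i],"z8:",onz(c,ce[i],.008)[0].round(4),"depth med",np.median(P[l==i],0).round(4))
    red=((H<8)|(H>172))&(S>150)&win
    k,l,st,ce=cv2.connectedComponentsWithStats(red.astype(np.uint8))
    for i in range(1,k):
        if st[i,4]>8: print(" red",st[i],ce[i],"z121:",onz(c,ce[i],.121)[0].round(4),"z138",onz(c,ce[i],.138)[0].round(4),"depth med",np.median(P[l==i],0).round(4))
    r=cams.outline_of(n,"tee")
    for t in ("tee","lens","tee_mouth","coupling_a"):
        for x in cams.outline_of(n,t)[:2]:
            q=P[x["region"]]; 
            if len(q): print(t,x["conf"],x["box"],np.percentile(q,[5,50,95],axis=0).round(3).tolist())
E
```

```text
top kit rect ((602.1685791015625, 93.73619079589844), (187.0511932373047, 316.70904541015625), 2.5406978130340576)
 yel [255 159  57  50 219] [283.20091324 181.84931507] z8: [0.5955 0.1447 0.008 ] depth med [0.5873 0.138  0.1041]
 yel [428 192  20  19 216] [436.73611111 201.06018519] z8: [ 0.5495 -0.3026  0.008 ] depth med [ 0.5497 -0.3012  0.0089]
 red [340 130  13   1  13] [346. 130.] z121: [ 0.7255 -0.027   0.121 ] z138 [ 0.7215 -0.0257  0.138 ] depth med [ 0.7505 -0.0345  0.0161]
 red [309 206   7   7  39] [312.12820513 208.87179487] z121: [0.5136 0.0584 0.121 ] z138 [0.5128 0.0583 0.138 ] depth med [0.5125 0.0586 0.1375]
tee 0.53 [300.3, 186.2, 14.4, 13.9] [[0.544, 0.059, 0.046], [0.559, 0.071, 0.063], [0.571, 0.088, 0.079]]
lens 0.88 [450.4, 104.6, 36.4, 40.7] [[0.68, -0.329, 0.233], [0.716, -0.299, 0.262], [0.759, -0.284, 0.268]]
lens 0.37 [170.1, 159.5, 33.4, 25.7] [[0.579, 0.389, 0.009], [0.614, 0.424, 0.015], [0.652, 0.465, 0.034]]
tee_mouth 0.71 [300.2, 187.8, 16.1, 10.1] [[0.546, 0.06, 0.054], [0.563, 0.071, 0.064], [0.574, 0.09, 0.08]]
tee_mouth 0.3 [255.1, 155.5, 67.3, 
[... 1487 characters left out ...]
  0.138 ] depth med [ 0.8822 -0.2733  0.1002]
tee 0.98 [338.5, 198.0, 21.2, 31.3] [[0.537, 0.058, 0.014], [0.563, 0.08, 0.057], [0.577, 0.107, 0.079]]
lens 0.9 [194.1, 226.4, 56.7, 51.1] [[0.693, -0.335, 0.224], [0.746, -0.321, 0.253], [0.771, -0.28, 0.267]]
lens 0.22 [290.6, 184.3, 137.8, 100.2] [[0.519, -0.06, 0.009], [0.638, 0.058, 0.014], [0.696, 0.225, 0.104]]
tee_mouth 0.7 [337.7, 204.9, 18.5, 20.1] [[0.54, 0.059, 0.027], [0.565, 0.076, 0.06], [0.578, 0.101, 0.078]]
coupling_a 0.77 [353.3, 219.8, 17.5, 28.8] [[0.64, 0.036, 0.033], [0.663, 0.047, 0.065], [0.673, 0.068, 0.083]]
coupling_a 0.58 [290.2, 183.5, 139.5, 99.1] [[0.52, -0.06, 0.01], [0.637, 0.057, 0.014], [0.695, 0.222, 0.104]]
```

```bash
cat >> h.py <<'E'
def down(yaw):  # tool x down, y axis at world yaw
    y=np.array([np.cos(yaw),np.sin(yaw),0]); x=np.array([0,0,-1.]); return R.from_matrix(np.c_[x,y,np.cross(x,y)])
def plan(wps,open_mm,p0=None,r0=None):
    """wps: list of (pos, yaw or Rotation, nrows)"""
    o=manip.get_obs(); p=np.array(o["position"] if p0 is None else p0); r=R.from_quat(o["ee_rot"]) if r0 is None else r0
    out=[]
    for pos,yaw,n in wps:
        rt=yaw if isinstance(yaw,R) else down(yaw)
        ps=p.copy(); rs=r; rv=(rs.inv()*rt).as_rotvec()
        for i in range(n):
            f=(i+1)/n; tp=ps+(np.array(pos)-ps)*f; tr=rs*R.from_rotvec(rv*f)
            s=np.round(r.inv().apply(tp-p)*1000,1); w=np.round((r.inv()*tr).as_rotvec(),3)
            out.append("%g %g %g %g %g %g %g"%(*s,*w,open_mm)); p=p+r.apply(s/1000); r=r*R.from_rotvec(w)
    for i in range(0,len(out),8): print("; ".join(out[i:i+8]))
def st():
    o=manip.get_obs(); M=R.from_quat(o["ee_rot"]).as_matrix(); y=M[:,1]
    print("t",round(o["clock"],2),"p",o["position"].round(4),"tilt",M[:,0].round(3),"yawy",round(np.arctan2(y[1],y[0]),3),"q",o["joint_pos"].round(2),"F",o["ft_force"].round(1),"g",round(o["grip_width"],3))
E
python3 - <<'E'
from h import *
st()
# station foot yaw
c=load("top0.npz");hsv=cv2.cvtColor(c["color"],cv2.COLOR_BGR2HSV)
g=c["color"].astype(int); P=cloud(c)
m=(hsv[...,2]<95)&(hsv[...,1]<90); w=np.zeros_like(m); w[115:228,410:466]=1
m&=w&(P[...,2]<0.03); m=cv2.morphologyEx(m.astype(np.uint8),cv2.MORPH_OPEN,np.ones((3,3)))
cs=max(cv2.findContours(m,0,2)[0],key=cv2.contourArea)
print(cv2.minAreaRect(onz(c,cs[:,0],0.008)[:,:2].astype(np.float32)*1000))
for a,col in ((R.identity(),0),):
    pass
# left edge and bottom edges fits
xs=onz(c,cs[:,0],.008)[:,:2]*1000
d=xs-np.array([549,-303]); s=d[(d[:,1]>40)&(d[:,0]<220)&(d[:,0]>-50)]; print(len(s),np.polyfit(s[:,0],s[:,1],1))
s=d[(d[:,1]<-40)&(d[:,0]<120)&(d[:,0]>-50)]; print(len(s),np.polyfit(s[:,0],s[:,1],1))
h=np.array([.648,.205])
plan([([.513,.058,.231],-0.743,14),([.513,.058,.108],-0.743,5)],40)
E
```

```text
t 1.6 p [0.1417 0.6088 0.2313] tilt [ 0.  0. -1.] yawy 1.342 q [-1.36  0.33 -0.06  1.46  0.02  1.35 -0.09] F [-0.2  0.3 -0.4] g 0.999
((638.6959228515625, -306.2987976074219), (112.90300750732422, 301.09246826171875), 88.1351089477539)
12 [-3.58762820e-02  5.47861216e+01]
13 [-4.31877080e-02 -5.46475787e+01]
0 -32.3 34.8 0.149 -0 -0 40; 0 -26.8 39.1 0.149 -0 -0 40; 0.1 -20.7 42.7 0.149 -0 -0 40; -0 -14.1 45.3 0.149 -0 -0 40; -0 -7.2 46.9 0.149 -0 -0 40; 0 -0.2 47.4 0.149 -0 -0 40; 0 6.9 47 0.148 -0 -0 40; 0.1 13.7 45.4 0.149 -0 0 40
-0 20.3 42.9 0.149 -0 0 40; -0 26.4 39.4 0.149 -0 0 40; 0 32 35 0.149 -0 0 40; 0 36.9 29.9 0.149 -0 0 40; 0.1 40.8 24.1 0.149 -0 0 40; -0 44 17.7 0.149 -0 0 40; 24.6 0 0 -0 -0 0 40; 24.6 0 0 -0 -0 0 40
24.6 0 0 -0 -0 0 40; 24.6 0 0 -0 -0 0 40; 24.6 0 0 -0 -0 0 40
```

```bash
python3 -m handwheel '0 -32.3 34.8 0.148 0 0 40; 0 -26.8 39.1 0.148 0 0 40; 0 -20.7 42.7 0.148 0 0 40; 0 -14.1 45.3 0.148 0 0 40; 0 -7.2 46.9 0.148 0 0 40; 0 -0.2 47.4 0.148 0 0 40; 0 6.9 47 0.148 0 0 40; 0 13.7 45.4 0.148 0 0 40' && python3 -m handwheel '0 20.3 42.9 0.148 0 0 40; 0 26.4 39.4 0.148 0 0 40; 0 32 35 0.148 0 0 40; 0 36.9 29.9 0.148 0 0 40; 0 40.8 24.1 0.148 0 0 40; 0 44 17.7 0.148 0 0 40; 0 0 0 0 0 0 40; 0 0 0 0 0 0 40'
cat >> h.py <<'E'
def wrist(name):
    o=manip.get_obs(); c=cams.camera("wrist"); c["p"]=o["position"]; c["r"]=o["ee_rot"]
    cv2.imwrite(f"pics/{name}.png",c["color"]); np.savez(name+".npz",**{k:np.array(v) for k,v in c.items()}); return c
def wray(c,uv):
    uv=np.atleast_2d(uv).astype(float);K=c["camera_matrix"]; x=(uv[:,0]-K[0,2])/K[0,0]; y=(uv[:,1]-K[1,2])/K[1,1]
    t=np.hypot(x,y); s=np.where(t>1e-9,np.sin(t)/np.maximum(t,1e-9),1); d=np.c_[x*s,y*s,np.cos(t)]
    T=c["T_tool_cam"]; Rw=R.from_quat(c["r"]).as_matrix(); o=c["p"]+Rw@T[:3,3]; return o,d@T[:3,:3].T@Rw.T,d
def wonz(c,uv,z):
    o,d,_=wray(c,uv); return o+d*((z-o[2])/d[:,2])[:,None]
def wcloud(c):
    v,u=np.mgrid[:400,:640]; o,d,dc=wray(c,np.c_[u.ravel(),v.ravel()]); 
    return (o+d*(c["depth"].ravel()/np.maximum(dc[:,2],.05))[:,None]).reshape(400,640,3)
E
python3 - <<'E'
from h import *
c=wrist("w1"); st(); print(c["camera_matrix"],c["T_tool_cam"].round(3))
hsv=cv2.cvtColor(c["color"],cv2.COLOR_BGR2HSV);H,S,V=[hsv[...,i].astype(int) for i in range(3)]; P=wcloud(c)
red=((H<8)|(H>172))&(S>150)
k,l,s,ce=cv2.connectedComponentsWithStats(red.astype(np.uint8))
for i in range(1,k):
    if s[i,4]>40: print(s[i],ce[i],wonz(c,ce[i],.121)[0].round(4),np.median(P[l==i],0).round(4))
E
```

```text
clock: 2.4
position: [0.3558, 0.293, 0.2316]
ee_rot: [0.461, 0.537, -0.46, 0.536]
ft_force: [1.2, 0.7, -0.2]
grip_width: 0.47
clock: 3.2
position: [0.5166, 0.0593, 0.2312]
ee_rot: [-0.646, -0.288, 0.646, -0.288]
ft_force: [-0.4, 0.5, 0.5]
grip_width: 0.469
t 3.25 p [0.5161 0.0607 0.2312] tilt [-0.  0. -1.] yawy -0.729 q [-0.73  0.09  0.57  1.76 -0.05  1.3  -0.88] F [-0.8  0.9  0.2] g 0.471
[[309.70691629   0.         319.59980176]
 [  0.         309.70691629 197.45053818]
 [  0.           0.           1.        ]] [[ 0.001 -0.271  0.963 -0.142]
 [ 1.    -0.001 -0.001  0.001]
 [ 0.001  0.963  0.271 -0.068]
 [ 0.     0.     0.     1.   ]]
[506  33  42  64 935] [527.35614973  62.97005348] [0.748  0.0241 0.121 ] [ 0.8262 -0.0115  0.0152]
[ 473   53   51   68 1492] [498.49932976  86.3116622 ] [0.7038 0.0267 0.121 ] [ 0.7634 -0.0082  0.015 ]
[ 591  126   49  153 3166] [617.50821226 191.2833228 ] [ 0.7972 -0.186   0.121 ] [ 0.8626 -0.2439  0.0357]
[624 161  16  89 757] [633.88507266 199.05944518] [ 0.8273 -0.2269  0.121 ] [ 0.8541 -0.2555  0.0923]
[307 184  23  30 550] [317.85272727 198.68545455] [0.5133 0.0573 0.121 ] [0.516  0.0602 0.1368]
```

View pics/w1.png

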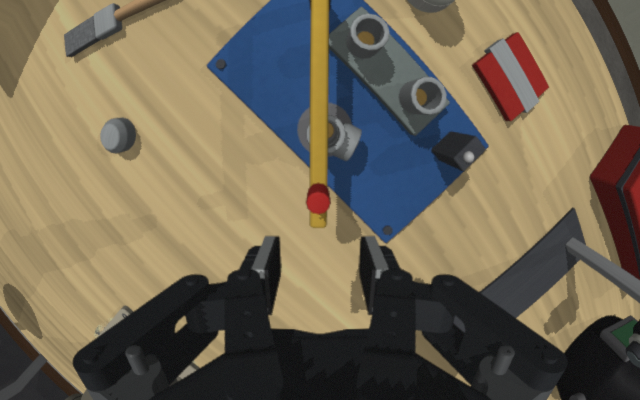

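```bash
python3 - <<'E'
from h import *
plan([([.513,.0578,.109],-0.743,5)],40)
h=np.array([.648,.205]); w=[]
for a in np.linspace(.787,0,13)[1:]:
    b=-np.pi/2+0.0443-a; p=h+.2*np.array([np.cos(b),np.sin(b)]); w.append(([*p,.109],b+np.pi/2,1))
plan(w,27,p0=np.array([.513,.0578,.109]),r0=down(-.743)); print(p)
E
```

```text
24.4 -0.1 0.8 0.003 0 0 40; 24.5 -0 0.9 0.003 0 0 40; 24.4 -0.1 0.8 0.002 0 0 40; 24.4 -0.1 0.9 0.003 0 0 40; 24.5 -0 0.8 0.003 0 0 40
0 13 -0.2 -0.066 0 0 27; -0 13.1 -0.4 -0.065 0 0 27; 0 13.1 -0.4 -0.066 0 0 27; 0 13.1 -0.5 -0.066 0 0 27; 0 13.1 -0.4 -0.065 0 0 27; 0 13.1 -0.4 -0.066 0 0 27; 0 13.1 -0.4 -0.065 0 0 27; 0 13.2 -0.5 -0.066 0 0 27
0 13.1 -0.4 -0.066 0 0 27; 0 13.1 -0.4 -0.065 0 0 27; 0 13.1 -0.5 -0.066 0 0 27; 0 13.1 -0.4 -0.065 0 0 27
[0.6568571  0.00519622]
```

```bash
python3 -m handwheel '24.4 0 0.8 0.003 0 0 40; 24.5 0 0.9 0.003 0 0 40; 24.4 0 0.8 0.002 0 0 40; 24.4 0 0.9 0.003 0 0 40; 24.5 0 0.8 0.003 0 0 40; 0 0 0 0 0 0 27; 0 0 0 0 0 0 27; 0 0 0 0 0 0 27' 20; python3 - <<'E'
from h import *
c=wrist("w2"); st()
E
```

```text
clock: 4.05
position: [0.5142, 0.0579, 0.1105]
ee_rot: [0.648, 0.285, -0.647, 0.284]
ft_force: [-0.4, -0.4, 0.7]
grip_width: 0.315
t 4.1 p [0.5143 0.0578 0.1105] tilt [ 0.002  0.001 -1.   ] yawy -0.743 q [-0.7   0.22  0.56  1.92 -0.13  1.04 -0.83] F [ 0.2 -1.1  0. ] g 0.316
```

View pics/w2.png

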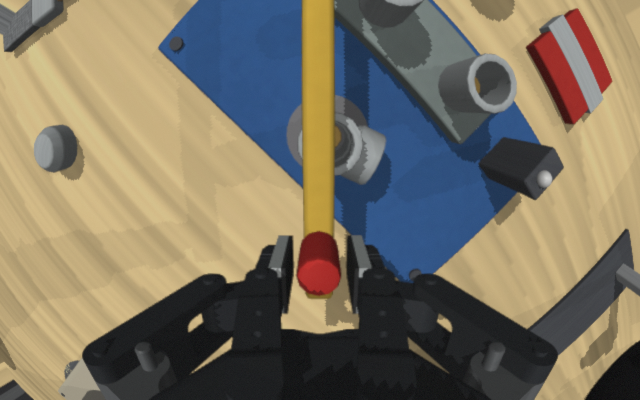

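The knob (318,263) is centred between the fingers at 288 and 355, clear of the bar. Next I sweep it shut.

```bash
python3 -m handwheel '0 13 -0.2 -0.066 0 0 27; 0 13.1 -0.4 -0.065 0 0 27; 0 13.1 -0.4 -0.066 0 0 27; 0 13.1 -0.5 -0.066 0 0 27; 0 13.1 -0.4 -0.065 0 0 27; 0 13.1 -0.4 -0.066 0 0 27; 0 13.1 -0.4 -0.065 0 0 27; 0 13.2 -0.5 -0.066 0 0 27' && python3 -m handwheel '0 13.1 -0.4 -0.066 0 0 27; 0 13.1 -0.4 -0.065 0 0 27; 0 13.1 -0.5 -0.066 0 0 27; 0 10 -0.4 -0.065 0 0 27; 0 3 0 0 0 0 27; 0 0 0 0 0 0 27'; python3 - <<'E'
from h import *
c=wrist("w3"); st()
E
```

```text
clock: 4.9
position: [0.6062, 0.009, 0.1103]
ee_rot: [0.551, 0.443, -0.55, 0.443]
ft_force: [-0.4, -0.2, -0.0]
grip_width: 0.32
clock: 5.5
position: [0.6578, 0.0048, 0.1098]
ee_rot: [0.49, 0.51, -0.489, 0.511]
ft_force: [-0.4, -0.6, 0.2]
grip_width: 0.318
t 5.55 p [0.6573 0.0047 0.1096] tilt [ 0.001  0.    -1.   ] yawy 0.041 q [-0.4   0.51  0.44  1.53 -0.23  1.15  0.12] F [ 0.1 -0.4 -0.6] g 0.319
```

View pics/w3.png

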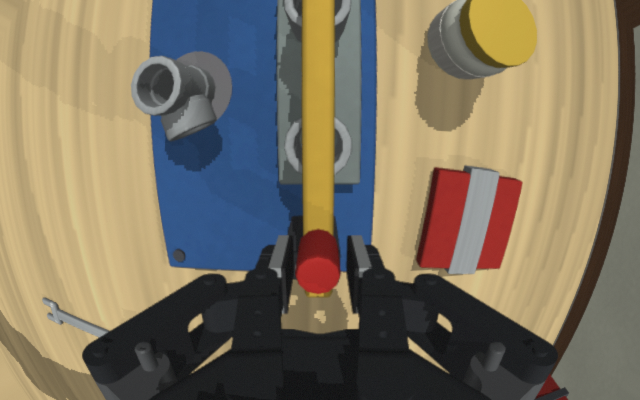

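```bash
for i in 1 2; do python3 -m handwheel '0 2 0 0 0 0 27; 0 0 0 0 0 0 27'; done
```

```text
clock: 5.75
position: [0.6592, 0.0049, 0.1093]
ee_rot: [0.489, 0.51, -0.489, 0.511]
ft_force: [-0.6, 1.1, -0.6]
grip_width: 0.316
clock: 5.95
position: [0.6611, 0.0048, 0.1091]
ee_rot: [0.489, 0.511, -0.489, 0.51]
ft_force: [-2.0, 0.6, 1.1]
grip_width: 0.315
```

```bash
for i in 1 2 3 4; do python3 -m handwheel '0 2 0 0 0 0 27; 0 0 0 0 0 0 27' | sed -n '1,2p;4,5p'; done
```

```text
clock: 6.15
position: [0.6613, 0.0048, 0.1089]
ft_force: [-11.8, 0.7, 7.8]
grip_width: 0.321
clock: 6.35
position: [0.6616, 0.0049, 0.1087]
ft_force: [-21.6, -0.6, 12.8]
grip_width: 0.317
clock: 6.55
position: [0.6618, 0.0048, 0.1085]
ft_force: [-30.8, 1.0, 18.1]
grip_width: 0.319
clock: 6.75
position: [0.662, 0.0048, 0.1083]
ft_force: [-40.9, 1.5, 24.4]
grip_width: 0.317
```

```bash
python3 -m handwheel '0 -5 0 0 0 0 27; 0 -6 0 0 0 0 40; 0 0 0 0 0 0 40; 0 0 0 0 0 0 40'; python3 -m handwheel '-35 0 0 0 0 0 40; -45 0 0 0 0 0 40; -45 0 0 0 0 0 60; 0 0 0 0 0 0 80; 0 0 0 0 0 0 80'; python3 - <<'E'
from h import *
c=wrist("w4"); st()
hsv=cv2.cvtColor(c["color"],cv2.COLOR_BGR2HSV);H,S,V=[hsv[...,i].astype(int) for i in range(3)]; P=wcloud(c)
red=((H<8)|(H>172))&(S>150)
k,l,s,ce=cv2.connectedComponentsWithStats(red.astype(np.uint8))
for i in range(1,k):
    if s[i,4]>200: print(s[i],ce[i],wonz(c,ce[i],.121)[0].round(4),np.median(P[l==i],0).round(4))
yel=(H>18)&(H<32)&(S>150)&(P[...,2]>.09)&(P[...,2]<.12)&(P[...,1]>.03)&(P[...,1]<.18); q=P[yel]; print(len(q),np.polyfit(q[:,1],q[:,0],1), q.mean(0))
for t in ("tee","tee_mouth"):
    for x in cams.outline_of("wrist",t)[:2]: print(t,x["conf"],x["box"],np.percentile(P[x["region"]],[5,50,95],axis=0).round(3).tolist())
t=cams.camera("top"); np.savez("top1.npz",**{k:np.array(v) for k,v in t.items()})
cv2.imwrite("pics/t1z.png",cv2.resize(t["color"][120:240,235:375],None,fx=5,fy=5,interpolation=cv2.INTER_CUBIC))
E
```

```text
clock: 7.15
position: [0.6586, 0.0048, 0.1092]
ee_rot: [0.489, 0.51, -0.489, 0.511]
ft_force: [-0.3, 0.0, 0.1]
grip_width: 0.472
clock: 7.65
position: [0.6591, 0.0047, 0.2352]
ee_rot: [0.49, 0.51, -0.488, 0.511]
ft_force: [-0.5, 1.2, -0.7]
grip_width: 0.93
t 7.7 p [0.6584 0.0048 0.2337] tilt [ 0.  0. -1.] yawy 0.043 q [-0.41  0.43  0.47  1.38 -0.19  1.38  0.1 ] F [ 0.6  0.5 -1.1] g 0.936
[ 388  150   34   72 1698] [404.48763251 185.45700824] [0.7332 0.0146 0.121 ] [ 0.7651 -0.0091  0.0151]
[ 434  156   30   68 1259] [448.62112788 190.07863384] [0.7763 0.0125 0.121 ] [ 0.8262 -0.0117  0.0153]
[305 178  24  29 549] [317.03825137 192.44444444] [0.6573 0.0051 0.121 ] [0.6571 0.0093 0.1366]
[ 444  352   55   48 1407] [472.72210377 373.22743426] [ 0.8744 -0.2347  0.121 ] [ 0.891  -0.2549  0.0987]
2722 [-0.04249126  0.65753269] [0.65317627 0.10252496 0.10321829]
tee 0.85 [199.7, 75.0, 51.1, 55.9] [[0.54, 0.06, 0.017], [0.559, 0.085, 0.061], [0.577, 0.105, 0.078]]
tee 0.53 [307.2, 1.4, 25.4, 222.8] [[0.646, -0.017, 0.101], [0.654, 0.075, 0.103], [0.663, 0.166, 0.137]]
tee_mouth 0.63 [197.4, 75.2, 53.4, 55.2] [[0.54, 0.061, 0.019], [0.56, 0.085, 0.061], [0.577, 0.105, 0.078]]
```

View pics/w4.png

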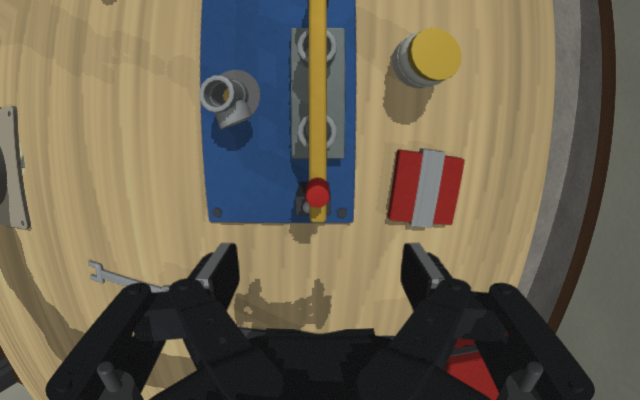

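View pics/t1z.png

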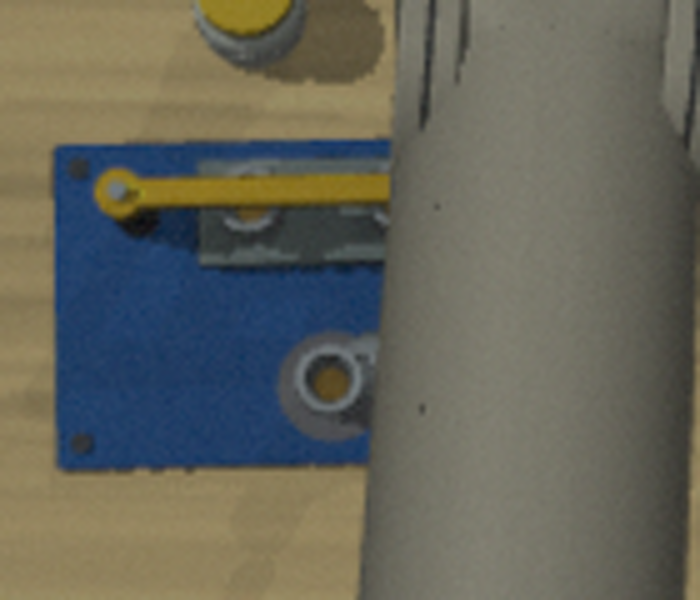

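```bash
cat >> h.py <<'E'
def teefit(P,c0=(.553,.090)):
    from scipy.optimize import least_squares
    q=P.reshape(-1,3); q=q[(np.hypot(q[:,0]-c0[0],q[:,1]-c0[1])<.05)&(q[:,2]>.03)&(q[:,2]<.085)]
    top=q[q[:,2]>.071]; c=top[:,:2].mean(0)
    ur=lambda p,q:np.abs(np.hypot(q[:,0]-p[0],q[:,1]-p[1])-.019)
    def res(v):
        # union surface: run tube outer r.019, top ring annulus, branch cylinder
        x,y,h=v; dx=q[:,0]-x; dy=q[:,1]-y; a=dx*np.cos(h)+dy*np.sin(h); b=-dx*np.sin(h)+dy*np.cos(h); z=q[:,2]-.045
        r=np.hypot(dx,dy)
        rin=np.where(z<.034,np.abs(r-.019),1); rt=np.hypot(np.maximum(r-.019,0)+np.maximum(.0135-r,0),z-.033)
        rb=np.hypot(np.hypot(b,z)-.019,np.maximum(a-.034,0)+np.maximum(-a,0))
        rm=np.hypot(a-.034,np.maximum(np.hypot(b,z)-.019,0)+np.maximum(.0135-np.hypot(b,z),0))
        return np.minimum(np.minimum(np.minimum(rin,rt),np.minimum(rb,rm)),.008)
    best=min((least_squares(res,[*c,h],x_scale=[.001,.001,.05],diff_step=1e-4,loss="soft_l1",f_scale=.002) for h in np.linspace(-3,3,9)),key=lambda s:s.cost)
    return best.x,best.cost/len(q),len(q)
E
python3 - <<'E'
from h import *
print(teefit(wcloud(load("w4.npz"))), teefit(cloud(load("scene0.npz"))),teefit(cloud(load("top0.npz"))))
E
```

```text
(array([ 0.55693519,  0.08804816, -1.3082352 ]), np.float64(1.7072606640388093e-06), 1715) (array([ 0.55155537,  0.08990623, -1.11302532]), np.float64(1.754137706496056e-06), 388) (array([ 0.54857232,  0.08906171, -1.04811986]), np.float64(1.4014997101990778e-06), 143)
```

```bash
python3 - <<'E'
from h import *
plan([([.554,.089,.20],0.37,4)],80)
E
```

```text
8.2 -25 -22.1 -0.082 -0 0.001 80; 8.1 -23.1 -24.2 -0.081 -0 0 80; 8.2 -21 -25.9 -0.082 -0 0.001 80; 8.1 -18.9 -27.5 -0.082 -0 0 80
```

```bash
python3 -m handwheel '8.2 -25 -22.1 -0.082 0 0 80; 8.1 -23.1 -24.2 -0.081 0 0 80; 8.2 -21 -25.9 -0.082 0 0 80; 8.1 -18.9 -27.5 -0.082 0 0 80; 0 0 0 0 0 0 80; 0 0 0 0 0 0 80'; python3 - <<'E'
from h import *
c=wrist("w5"); st(); print(teefit(wcloud(c)))
cv2.imwrite("pics/w5z.png",cv2.resize(c["color"][80:280,200:440],None,fx=3,fy=3))
s=cams.camera("scene"); print(teefit(cloud(s)))
cv2.imwrite("pics/s1z.png",cv2.resize(s["color"][150:290,270:440],None,fx=4,fy=4,interpolation=cv2.INTER_CUBIC))
E
```

```text
clock: 8.45
position: [0.554, 0.0893, 0.2009]
ee_rot: [0.399, 0.584, -0.399, 0.583]
ft_force: [0.1, -0.7, 0.1]
grip_width: 0.935
t 8.5 p [0.5547 0.0884 0.2012] tilt [-0. -0. -1.] yawy 0.369 q [-0.56  0.21  0.37  1.69 -0.08  1.25  0.2 ] F [ 0.2 -0.1 -0.3] g 0.938
(array([0.55244331, 0.09341937, 5.09460676]), np.float64(1.8048980853700632e-06), 1771)
(array([ 0.55208468,  0.08911399, -1.0118987 ]), np.float64(1.7252893055617373e-06), 295)
```

View pics/w5z.png

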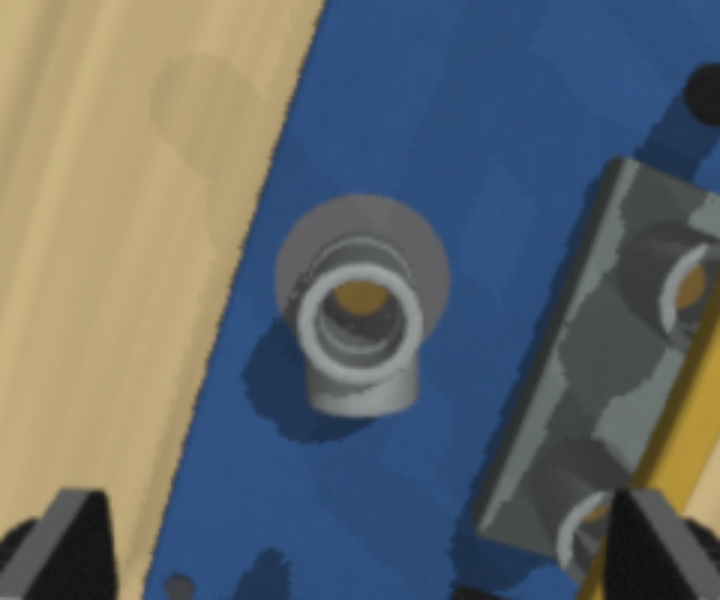

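View pics/s1z.png

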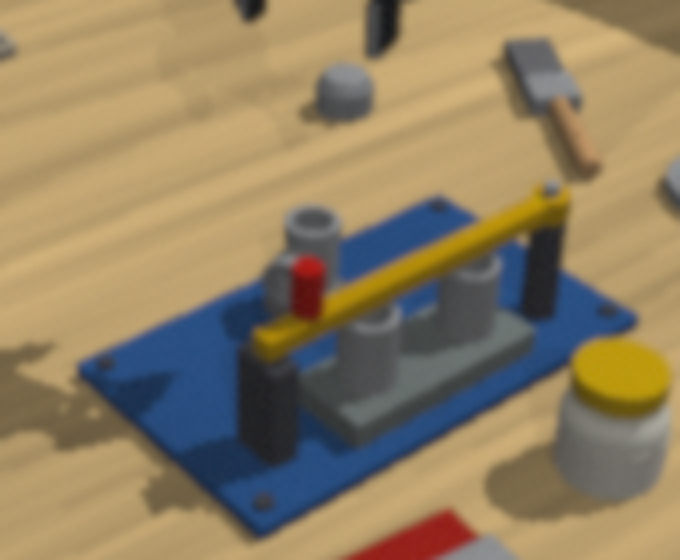

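```bash
python3 - <<'E'
from h import *
c=load("w5.npz"); g=c["color"]; P=wcloud(c)
m=(np.abs(P[...,2]-.078)<.003); m[:,:250]=0;m[:,390:]=0;m[:150]=0;m[230:]=0
vu=np.argwhere(m)[:,::-1]; (cx,cy),r=cv2.minEnclosingCircle(vu.astype(np.float32)); print(len(vu),cx,cy,r, wonz(c,[cx,cy],.078), wonz(c,[320,187.3],.078),wonz(c,[[320,187.3],[320.5,196]],[.078]))
q=wonz(c,[cx,cy],.078)[0]; q=(q+wonz(c,[320,187.3],.078)[0])/2;print(q)
plan([([q[0],q[1],.10],.38,3),([q[0],q[1],.026],.38,4)],62)
E
```

```text
683 319.20001220703125 187.5 21.54747772216797 [[0.55250833 0.09154064 0.078     ]] [[0.55309971 0.09196449 0.078     ]] [[0.55309971 0.09196449 0.078     ]
 [0.55638809 0.08471457 0.078     ]]
[0.55280402 0.09175257 0.078     ]
33.8 -0.3 -1.5 -0.004 0 0 62; 33.8 -0.2 -1.4 -0.004 0 0 62; 33.8 -0.2 -1.5 -0.004 0.001 0 62; 18.5 -0 0 0 -0 0 62; 18.5 -0 0 0 -0 0 62; 18.5 -0 0 0 -0 0 62; 18.5 -0 0 0 -0 0 62
```

```bash
python3 -m handwheel '33.8 -0.3 -1.2 -0.004 0 0 62; 33.8 -0.2 -1.2 -0.004 0 0 62; 33.8 -0.2 -1.2 -0.004 0 0 62; 18.5 0 0 0 0 0 62; 18.5 0 0 0 0 0 62; 18.5 0 0 0 0 0 62; 18.5 0 0 0 0 0 62; 0 0 0 0 0 0 62'; python3 - <<'E'
from h import *
c=wrist("w6"); st()
E
```

```text
clock: 9.35
position: [0.5516, 0.0905, 0.0237]
ee_rot: [0.395, 0.586, -0.398, 0.585]
ft_force: [-0.6, -0.4, 0.3]
grip_width: 0.728
t 9.4 p [0.5525 0.0908 0.0252] tilt [-0.002 -0.001 -1.   ] yawy 0.38 q [-0.53  0.41  0.34  1.86 -0.17  0.9   0.27] F [0.6 1.  0.6] g 0.728
```

View pics/w6.png

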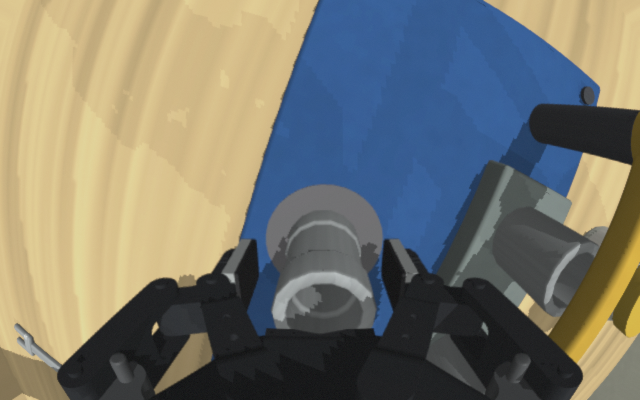

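```bash
python3 -m handwheel '0 0 0 0 0 0 25; 0 0 0 0 0 0 25; 0 0 0 0 0 0 25; 0 0 0 0 0 0 25; 0 0 0 0 0 0 25' 80; python3 -m handwheel '-10 0 0 0 0 0 25; -15 0 0 0 0 0 25; -20 0 0 0 0 0 25; -35 0 0 0 0 0 25; -40 0 0 0 0 0 25; -30 0 0 0 0 0 25; 0 0 0 0 0 0 25; 0 0 0 0 0 0 25';  python3 - <<'E'
from h import *
c=wrist("w7"); st()
s=cams.camera("scene"); np.savez("scene2.npz",**{k:np.array(v) for k,v in s.items()})
cv2.imwrite("pics/s2z.png",cv2.resize(s["color"][100:290,250:440],None,fx=3,fy=3,interpolation=cv2.INTER_CUBIC))
E
```

```text
clock: 9.9
position: [0.5536, 0.0918, 0.0275]
ee_rot: [0.397, 0.585, -0.396, 0.586]
ft_force: [-0.4, -0.2, 6.3]
grip_width: 0.418
clock: 10.7
position: [0.5525, 0.092, 0.1767]
ee_rot: [0.396, 0.586, -0.396, 0.586]
ft_force: [-0.6, 0.1, -5.2]
grip_width: 0.413
t 10.75 p [0.5518 0.0919 0.1754] tilt [-0.001 -0.    -1.   ] yawy 0.382 q [-0.57  0.23  0.37  1.73 -0.09  1.2   0.21] F [-0.6  0.5 -5. ] g 0.414
```

View pics/w7.png

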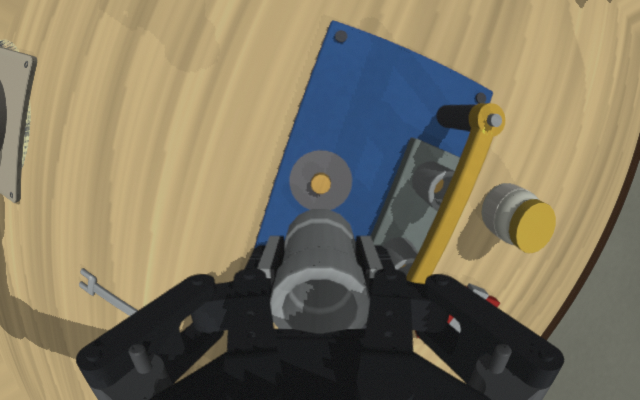

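View pics/s2z.png

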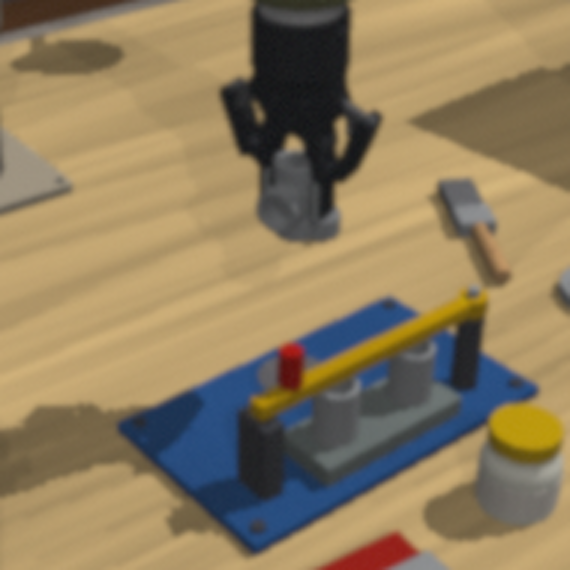

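```bash
python3 - <<'E'
from h import *
for n in ("top","scene"):
    c=load(n+"0.npz"); P=cloud(c); q=P.reshape(-1,3)
    d=q-np.array([.549,-.303,0]); ps=-.036; a=d[:,0]*np.cos(ps)+d[:,1]*np.sin(ps); b=-d[:,0]*np.sin(ps)+d[:,1]*np.cos(ps)
    m=(a>.10)&(a<.24)&(abs(b)<.06)&(q[:,2]>.15)&(q[:,2]<.33)
    print(n,m.sum())
    for lo in np.arange(.11,.24,.01):
        k=m&(a>=lo)&(a<lo+.01)
        if k.sum()>4: print(round(lo,3),k.sum(),"z5/50/95",np.percentile(q[k,2],[5,50,90,97]).round(4),"b",np.percentile(b[k],[3,50,97]).round(4))
plan([([.47,-.295,.228],1.535,10)],25)
s=load("scene0.npz")["color"]; cv2.imwrite("pics/lensz.png",cv2.resize(s[200:300,170:270],None,fx=6,fy=6,interpolation=cv2.INTER_CUBIC))
E
```

```text
top 1073
0.12 25 z5/50/95 [0.2359 0.2465 0.2526 0.2566] b [-0.0135  0.0006  0.0153]
0.13 77 z5/50/95 [0.24   0.2548 0.2589 0.2597] b [-0.0175  0.0035  0.0167]
0.14 109 z5/50/95 [0.2361 0.2583 0.2642 0.265 ] b [-0.0205  0.0067  0.0219]
0.15 123 z5/50/95 [0.2281 0.2646 0.2676 0.2688] b [-0.023   0.0066  0.0245]
0.16 121 z5/50/95 [0.2292 0.2645 0.2673 0.2681] b [-0.0226  0.0091  0.0246]
0.17 112 z5/50/95 [0.2322 0.2651 0.2674 0.2687] b [-0.0217  0.0048  0.0246]
0.18 111 z5/50/95 [0.232  0.2645 0.267  0.2685] b [-0.022   0.0077  0.0252]
0.19 166 z5/50/95 [0.1672 0.2664 0.307  0.3088] b [-0.0175  0.0068  0.0326]
0.2 150 z5/50/95 [0.1663 0.2582 0.3085 0.3101] b [-0.0088  0.0097  0.0352]
0.21 72 z5/50/95 [0.1744 0.2568 0.3073 0.3082] b [-0.0079  0.0096  0.0237]
0.22 7 z5/50/95 [0.2312 0.2552 0.2567 0.2568] b [0.0034 0.0093 0.0171]
scene 2210
0.13 16 z5/50/95 [0.2552 0.2583 0.2593 0.2594] b [-0.0141 -0.0064  0.0026]
0.14 27 z5/50/95 [0.2423 0.264  0.2656 0.2658] b [-0.0248 -0.0064  0.0001]
0.15 68 z5/50/95 [0.2296 0.2658 0.267  0.2672] b [-0.0262 -0.0189 -0.0029]
0.16 84 z5/50/95 [0.2282 0.2655 0.2668 0.2671] b [-0.0263 -0.0198 -0.004 ]
0.17 89 z5/50/95 [0.2283 0.2655 0.2666 0.2673] b [-0.0262 -0.0202  0.0216]
0.18 93 z5/50/95 [0.2268 0.2652 0.2666 0.2673] b [-0.0262 -0.021   0.0223]
0.19 292 z5/50/95 [0.2185 0.2555 0.2767 0.3085] b [-0.0254 -0.0173  0.0219]
0.2 241 z5/50/95 [0.1672 0.256  0.3084 0.3091] b [-0.019  -0.0106  0.0323]
0.21 956 z5/50/95 [0.1601 0.2536 0.2995 0.3075] b [-0.0174 -0.0016  0.0266]
0.22 344 z5/50/95 [0.2288 0.2427 0.2548 0.2561] b [-0.0179 -0.0015  0.0155]
-5.3 -22 32.8 -0.115 -0 0 25; -5.3 -25.6 30.2 -0.116 -0 0 25; -5.2 -29 26.9 -0.115 -0.001 0.001 25; -5.3 -31.8 23.4 -0.115 0 -0 25; -5.3 -34.3 19.7 -0.115 0 -0 25; -5.3 -36.4 15.5 -0.116 0 0 25; -5.3 -37.9 11.3 -0.115 -0 0 25; -5.3 -38.9 6.8 -0.115 -0 0.001 25
-5.3 -39.5 2.4 -0.116 -0 -0 25; -5.3 -39.4 -2.3 -0.115 -0.001 -0 25
```

View pics/lensz.png

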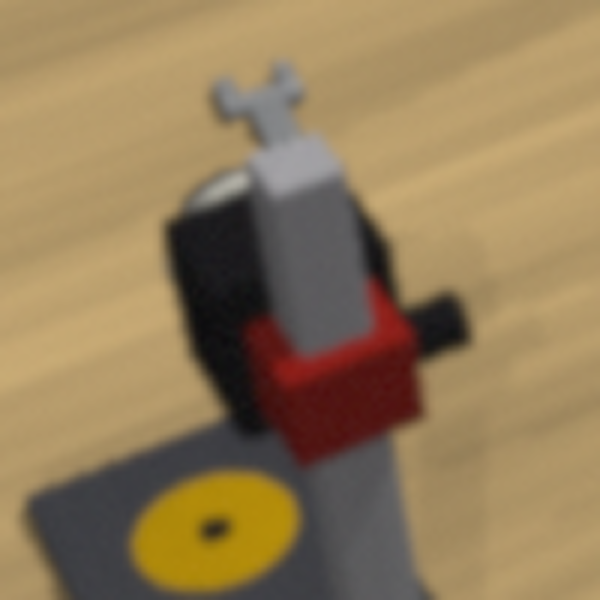

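```bash
python3 -m handwheel '-5.3 -22 32.8 -0.115 0 0 25; -5.3 -25.6 30.2 -0.116 0 0 25; -5.2 -29 26.9 -0.115 0 0 25; -5.3 -31.8 23.4 -0.115 0 0 25; -5.3 -34.3 19.7 -0.115 0 0 25; -5.3 -36.4 15.5 -0.116 0 0 25; -5.3 -37.9 11.3 -0.115 0 0 25; -5.3 -38.9 6.8 -0.115 0 0 25' && python3 -m handwheel '-5.3 -39.5 2.4 -0.116 0 0 25; -5.3 -39.4 -2.3 -0.115 0 0 25; 0 0 0 0 0 0 25; 0 0 0 0 0 0 25; 0 0 0 0 0 0 25'; python3 - <<'E'
from h import *
c=wrist("w8"); st()
for n in ("scene","top"):
    s=cams.camera(n); np.savez(n+"3.npz",**{k:np.array(v) for k,v in s.items()}); cv2.imwrite(f"pics/{n}3.png",s["color"])
s=cv2.imread("pics/scene3.png");cv2.imwrite("pics/s3z.png",cv2.resize(s[160:320,150:310],None,fx=3.7,fy=3.7,interpolation=cv2.INTER_CUBIC))
E
```

```text
clock: 11.6
position: [0.4858, -0.2187, 0.2171]
ee_rot: [0.092, 0.702, -0.092, 0.7]
ft_force: [1.0, -0.4, -4.0]
grip_width: 0.413
clock: 12.1
position: [0.4709, -0.2936, 0.2277]
ee_rot: [0.013, 0.708, -0.012, 0.706]
ft_force: [0.7, 0.1, -3.6]
grip_width: 0.416
t 12.15 p [ 0.4711 -0.2934  0.228 ] tilt [-0.002  0.001 -1.   ] yawy 1.536 q [-0.03  0.19  0.57  1.68 -0.11  1.3   2.1 ] F [-0.2  0.2 -4. ] g 0.42
```

View pics/w8.png

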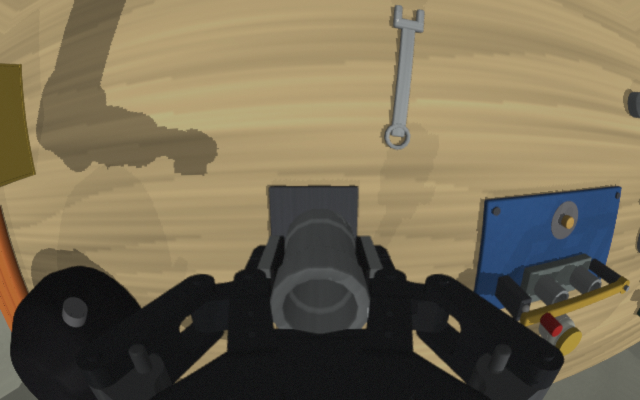

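View pics/s3z.png

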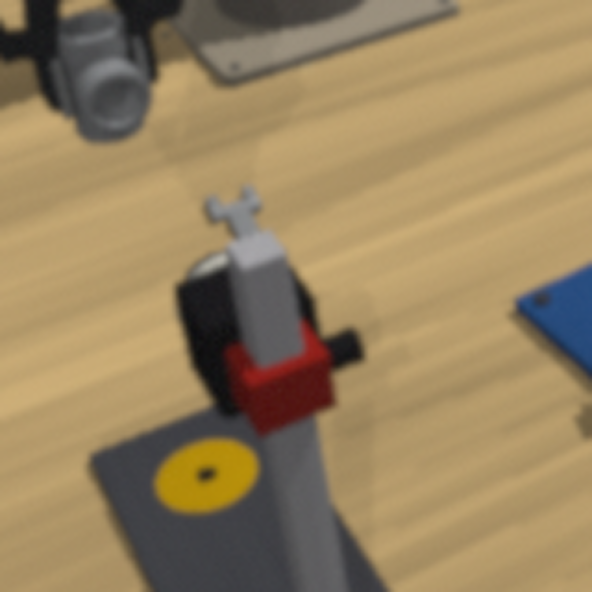

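View pics/top3.png

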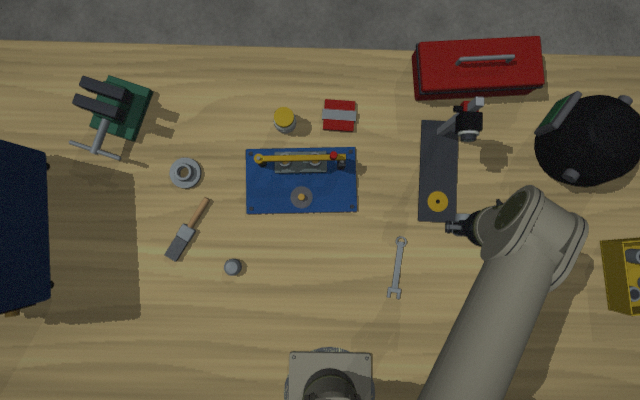

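```bash
cat >> h.py <<'E'
def teefit6(q,p,r):
    """q world pts, tool pose -> tee centre in tool, tee frame axes in tool (x mouth, z up)"""
    from scipy.optimize import least_squares
    t=r.inv().apply(q-p)
    B=R.from_matrix(np.c_[[0,0,1.],[0,1.,0],[-1.,0,0]])  # tee x=tool z, tee z=-tool x ; y = z×x
    t=t[np.linalg.norm(t-[-.019,0,.008],axis=1)<.05]
    def res(v,full=False):
        l=(B*R.from_rotvec(v[3:])).inv().apply(t-v[:3]); a,b,z=l.T
        r_=np.hypot(a,b); rb_=np.hypot(b,z)
        d=[np.hypot(r_-.019,np.maximum(abs(z)-.033,0)),
           np.hypot(np.maximum(r_-.019,0)+np.maximum(.0135-r_,0),abs(z)-.033),
           np.hypot(rb_-.019,np.maximum(a-.034,0)+np.maximum(.015-a,0)),
           np.hypot(a-.034,np.maximum(rb_-.019,0)+np.maximum(.0135-rb_,0)),
           np.hypot(r_-.0135,np.maximum(abs(z)-.033,0)),np.hypot(rb_-.0135,np.maximum(a-.034,0)+np.maximum(.013-a,0))]
        d=np.min(d,0); return d if full else np.minimum(d,.006)
    s=least_squares(res,[-.019,0,0,0,0,0],x_scale=[.001]*3+[.03]*3,diff_step=1e-3,loss="soft_l1",f_scale=.0015)
    # diff_step relative is poor near zero -> polish
    from scipy.optimize import minimize
    f=lambda v:np.sum(np.minimum(res(v*np.array([.001]*3+[.02]*3),True),.006)**2)*1e6/len(t)
    x=s.x/np.array([.001]*3+[.02]*3)
    for _ in range(3): m=minimize(f,x,method="Powell"); x=m.x
    return x*np.array([.001]*3+[.02]*3),m.fun,len(t)
E
python3 - <<'E'
from h import *
w=load("w8.npz"); p,r=w["p"],R.from_quat(w["r"])
sc=load("scene3.npz"); A=cloud(sc)[sc["depth"]>0]; C=wcloud(w)[w["depth"]>0]
for nm,q in (("scene",A),("wrist",C)): v,f,n=teefit6(q,p,r); print(nm,v.round(4),f,n)
T=cloud(load("top3.npz"))
print("dish z max",T[100:180,545:640,2].max(),"wrist/forearm z", T[200:260,520:570,2].min(), np.percentile(T[200:230,500:530,2],[0,50,100]))
for n in("scene","top"):
  print(n,[(x["conf"],x["box"]) for x in cams.recognise(n,"coupling_a")[:3]])
E
```

```text
scene [-0.0219 -0.0045  0.0029 -0.0831  0.0877  0.2239] 10.415661090101786 1035
wrist [-0.0171 -0.0007  0.0002 -0.0018 -0.0227  0.1593] 9.25121164978582 14015
dish z max 1.2217537402579084 wrist/forearm z -0.005538397786155391 [-0.00328962  0.59763647  1.22175374]
scene [(0.59, [354.5, 225.9, 17.9, 23.8]), (0.5, [376.9, 214.1, 21.4, 20.2])]
top [(0.64, [454.6, 213.5, 17.5, 7.5]), (0.43, [308.6, 153.7, 14.7, 14.6]), (0.34, [246.1, 144.8, 109.4, 68.7])]
```

```bash
python3 - <<'E'
from h import *
w=wrist("w9"); mw=[x for x in cams.outline_of("wrist","tee")]; print("w",[(round(x["conf"],2),x["box"]) for x in mw])
sc=cams.camera("scene"); np.savez("scene4.npz",**{k:np.array(v) for k,v in sc.items()}); ms=cams.outline_of("scene","tee"); print("s",[(round(x["conf"],2),x["box"]) for x in ms])
p,r=w["p"],R.from_quat(w["r"]); st()
er=lambda m:cv2.erode(m.astype(np.uint8),np.ones((3,3)))>0
A=cloud(sc)[er(ms[0]["region"])&(sc["depth"]>0)]; m=er(mw[0]["region"])&(w["depth"]>0); C=wcloud(w)[m]
for nm,q in (("scene",A),("wrist",C)): v,f,n=teefit6(q,p,r); print(nm,v.round(4),round(f,2),n)
o=w["color"].copy(); o[mw[0]["region"]]=o[mw[0]["region"]]//2+np.array([0,120,0],np.uint8)
cv2.imwrite("pics/w9m.png",cv2.resize(o[180:400,200:440],None,fx=3,fy=2.7))
T=cloud(load("top3.npz"));D=load("top3.npz")["depth"]
print("dish",np.percentile(T[100:180,550:640][D[100:180,550:640]>0][:,2],[50,95,100]),"arm",np.percentile(T[200:240,520:570][D[200:240,520:570]>0][:,2],[0,20,50,100]))
E
```

```text
w [(0.77, [269.6, 211.2, 103.2, 121.0])]
s [(0.97, [166.8, 163.0, 25.1, 35.2])]
t 12.55 p [ 0.471  -0.2946  0.229 ] tilt [ 0.  0. -1.] yawy 1.535 q [-0.03  0.19  0.57  1.68 -0.11  1.3   2.1 ] F [ 0.1 -0.5 -5.3] g 0.415
scene [-0.019  -0.0012 -0.0013  0.0011  0.0138  0.0296] 1.2 513
wrist [-0.0169 -0.0007  0.0006  0.0007 -0.0157 -0.0288] 1.07 9001
dish [0.17375399 0.20959629 0.21791235] arm [-0.0055384   0.61045866  0.6163923   0.63126088]
```

View pics/w9m.png

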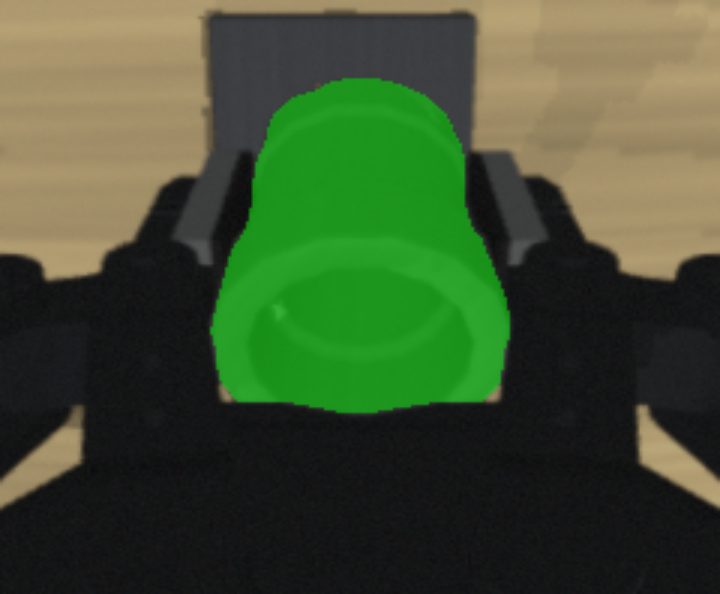

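```bash
python3 - <<'E'
from h import *
plan([([.549,-.302,.2225],1.535,6)],25)
E
```

```text
1.1 -0.8 13 0 0 -0 25; 1.1 -0.7 13.1 0 0 -0 25; 1 -0.8 13 0 0 -0 25; 1.1 -0.8 13 0 0 -0 25; 1.1 -0.7 13.1 0 0 -0 25; 1.1 -0.8 13 0 0 -0 25
```

```bash
python3 -m handwheel '1.1 -0.8 13 0 0 0 25; 1.1 -0.7 13.1 0 0 0 25; 1 -0.8 13 0 0 0 25; 1.1 -0.8 13 0 0 0 25; 1.1 -0.7 13.1 0 0 0 25; 1.1 -0.8 13 0 0 0 25; 0 0 0 0 0 0 25; 0 0 0 0 0 0 25'; cat > chk.py <<'E'
from h import *
import sys
ps=[]; rs=[]
V=[]
for i in range(3):
    w=wrist(f"wf{sys.argv[1]}{i}"); mw=cams.outline_of("wrist","tee"); ps.append(w["p"]); rs.append(w["r"])
    sc=cams.camera("scene"); ms=cams.outline_of("scene","tee"); ps.append(manip.get_obs()["position"]); 
    if i==0: cv2.imwrite(f"pics/sf{sys.argv[1]}.png",cv2.resize(sc["color"][140:340,160:320],None,fx=3,fy=3,interpolation=cv2.INTER_CUBIC)); np.savez(f"sf{sys.argv[1]}.npz",**{k:np.array(v) for k,v in sc.items()})
    er=lambda m:cv2.erode(m.astype(np.uint8),np.ones((3,3)))>0
    V.append((sc,ms,w,mw))
p=np.mean(ps,0); r=R.from_quat(rs).mean(); print("p mean",p.round(4)); st()
for sc,ms,w,mw in V:
  for nm,q in (("scene",cloud(sc)[er(ms[0]["region"])&(sc["depth"]>0)] if ms else None),("wrist",wcloud(w)[er(mw[0]["region"])&(w["depth"]>0)] if mw else None)):
    if q is None: continue
    v,f,n=teefit6(q,p,r); B=R.from_matrix(np.c_[[0,0,1.],[0,1.,0],[-1.,0,0]]); M=(r*B*R.from_rotvec(v[3:])).as_matrix()
    print(nm,n,round(f,2),"v",v.round(4),"centre",(p+r.apply(v[:3])).round(4),"axis",M[:,2].round(3),"mouth yaw",round(np.arctan2(M[1,0],M[0,0]),3),"elev",M[2,0].round(3))
E
python3 chk.py a
```

```text
clock: 13.35
position: [0.5485, -0.3023, 0.2222]
ee_rot: [0.013, 0.707, -0.013, 0.707]
ft_force: [-0.3, -0.2, -4.7]
grip_width: 0.418
p mean [ 0.5486 -0.3023  0.2226]
t 13.95 p [ 0.5489 -0.3022  0.2225] tilt [ 0.  0. -1.] yawy 1.535 q [ 0.    0.37  0.56  1.5  -0.2   1.33  2.11] F [-0.1 -1.1 -4.4] g 0.414
scene 635 1.16 v [-0.0184 -0.0004 -0.0012  0.0071  0.0015  0.0033] centre [ 0.5474 -0.3027  0.2409] axis [ 0.001 -0.007  1.   ] mouth yaw -0.033 elev -0.002
wrist 9135 1.03 v [-0.0165 -0.0007  0.0005 -0.0011 -0.0144  0.0723] centre [ 0.5491 -0.3031  0.239 ] axis [-0.014  0.001  1.   ] mouth yaw 0.036 elev 0.014
scene 578 1.05 v [-0.0193 -0.001  -0.0015 -0.0177  0.0262  0.0348] centre [ 0.5471 -0.3032  0.2418] axis [0.027 0.017 0.999] mouth yaw -0.001 elev -0.027
wrist 9008 1.07 v [-0.017  -0.0009  0.0003 -0.0014 -0.0152  0.2453] centre [ 0.5489 -0.3032  0.2396] axis [-0.015  0.     1.   ] mouth yaw 0.209 elev 0.015
scene 627 1.07 v [-0.0185 -0.0005 -0.0011  0.0029  0.0098  0.0147] centre [ 0.5475 -0.3028  0.2411] axis [ 0.01  -0.003  1.   ] mouth yaw -0.021 elev -0.01h.py:78: Runtime
[... 414 characters left out ...]
(3): m=minimize(f,x,method="Powell"); x=m.x
                         ~~~~~~~~^^^^^^^^^^^^^^^^^^^^^
  File "h.py", line 78, in <lambda>
    f=lambda v:np.sum(np.minimum(res(v*np.array([.001]*3+[.02]*3),True),.006)**2)*1e6/len(t)
                                 ~~~^^^^^^^^^^^^^^^^^^^^^^^^^^^^^^^^^^^
  File "h.py", line 67, in res
    l=(B*R.from_rotvec(v[3:])).inv().apply(t-v[:3]); a,b,z=l.T
       ~^~~~~~~~~~~~~~~~~~~~~
  File "scipy/spatial/transform/_rotation.pyx", line 2692, in scipy.spatial.transform._rotation.Rotation.__mul__
  File "scipy/spatial/transform/_rotation.pyx", line 870, in scipy.spatial.transform._rotation.Rotation.__init__
ValueError: Found zero norm quaternions in `quat`.
```

```bash
ls pics
```

```text
lensz.png
s0z.png
s1z.png
s2z.png
s3z.png
scene0.png
scene3.png
sfa.png
t0z.png
t1z.png
top0.png
top3.png
w1.png
w2.png
w3.png
w4.png
w5.png
w5z.png
w6.png
w7.png
w8.png
w9.png
w9m.png
wfa0.png
wfa1.png
wfa2.png
```

View pics/sfa.png

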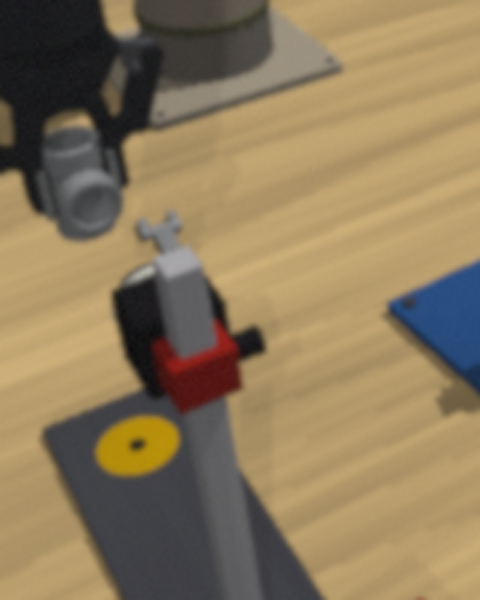

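```bash
python3 -m handwheel '0 -0.5 0.4 0 0 0 25; 0 0 0 0 0 0 25; 0 0 0 0 0 0 25; 0 0 0 0 0 0 25; 0 0 0 0 0 0 25'; python3 - <<'E'
from h import *
st(); t=cams.camera("top"); P=cloud(t); hsv=cv2.cvtColor(t["color"],cv2.COLOR_BGR2HSV);H,S,V=[hsv[...,i].astype(int) for i in range(3)]
m=(H>18)&(H<32)&(S>150)&(P[...,2]>.09)&(P[...,2]<.112)&(P[...,1]>.02)&(P[...,1]<.2); q=P[m]; print(len(q),np.polyfit(q[:,1],q[:,0],1))
cv2.imwrite("pics/tfin.png",cv2.resize(t["color"][80:260,230:540],None,fx=2.5,fy=2.5,interpolation=cv2.INTER_CUBIC)); st()
E
```

```text
clock: 14.45
position: [0.5493, -0.3028, 0.2224]
ee_rot: [0.013, 0.707, -0.013, 0.707]
ft_force: [-0.7, 0.9, -4.9]
grip_width: 0.415
t 14.45 p [ 0.5493 -0.3028  0.2224] tilt [-0.  0. -1.] yawy 1.535 q [ 0.    0.37  0.56  1.49 -0.2   1.33  2.11] F [-0.7  0.9 -4.9] g 0.415
383 [-0.04615168  0.6559585 ]
t 14.5 p [ 0.5493 -0.3027  0.2224] tilt [-0.  0. -1.] yawy 1.535 q [ 0.    0.37  0.56  1.49 -0.2   1.33  2.11] F [ 0.4  0.4 -4. ] g 0.413
```

View pics/tfin.png

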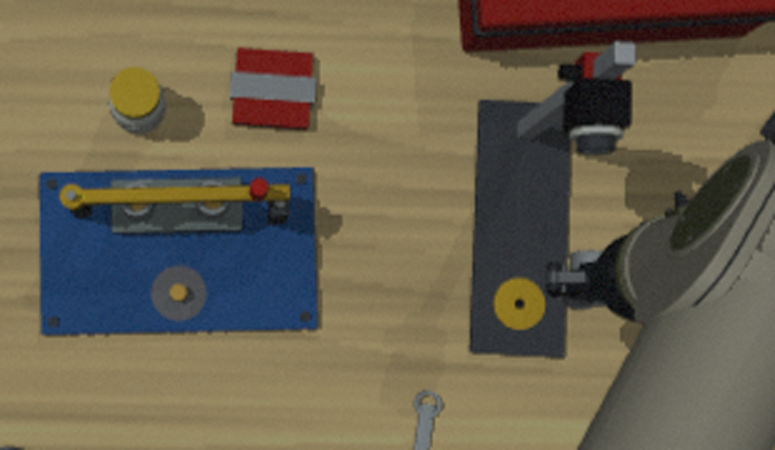

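```bash
python3 -c "
from workcell import hand_in; print(hand_in())"
```

```text
the job is handed in; nothing more can be done
None
```

The keeper bar is shut and the tee is held at the view point in front of the camera. I handed in at about 14.5 s.

- **Keeper:** I swept the knob round and pushed until it met a hard stop. The wrist force rose to about 48 N at the stop, under the 120 N limit. Afterwards the bar lay parallel to the plate's y axis to within about 0.002 rad, both right after the push and in the last top picture. A light-coloured spot that I took to be the detent ball showed on its open side. I did not tug the bar to test the detent.
- **Tee position:** It is gripped with 80 N set, and the wrist reads about 4 to 5 N of weight. Its fitted centre is about (0.548, -0.303, 0.240) m. I measured the view point at about (0.549, -0.303, 0.2405) m. After that fit I nudged the tool about 0.5 mm in x and y and did not refit.
- **Tee angle:** The run is upright to within about 0.03 rad. The mouth heads between 0 and -0.03 rad by the scene camera, against about -0.036 rad measured for the station.

**Disagreements:**
- The top and scene cameras differ by about 2 mm on the disc's position.
- The wrist camera's mouth headings (0.04 and 0.21 rad) did not agree, so I ignored them because the branch is hidden from it.
- The third wrist fit crashed for lack of usable points.

Nothing else on the bench looked disturbed in the last top picture.

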